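# Hook a hanger arm into the drying-rack upright and bolt it in

### The job

Draw the hook-tabbed hanger arm out of the stock rack, lay it down on the open bench and let go so that you can take it again nearer its free end. Then press its two hook tabs into the two topmost slots of the upright and push it down until it is fully hooked in and its end plate is flush with the upright, and after that slide the bolt across above the plate until its tip is fully home in the keeper. Leave the other things on the bench where they are.

Things in the scene. Friction and masses are not known exactly. Their poses are not given: they have to be found in the camera images.
- hanger: Loose hanger arm to mount, 0.32 kg, bare metal: box tube 24 wide, 30 high (x 5 to 170, z 0 to 30) with an end plate 36 wide, 66 high, 5 thick, flush below, stable on its underside. Origin: bottom centre of the plate's back face. x runs from plate to free end, y across, z up. Starts in either bay of the rack, x into it, plate and 50 to 60 of its length sticking out. Hooks: see hook_top.
- hook_top (a point): Underside of the upper hook tab's neck, at the plate's back face (hanger frame x 0, y 0, z 50). Two like tabs stick out of the plate's back along -x, necks' undersides at z 50 and z 14: neck 6 wide, 8 high, 5.8 long, then a lip 4 thick (x -5.8 to -9.8), from the neck's top down to 10 below its underside.
- rack: Stock rack of white painted sheet, fixed. Origin: on the bench, centre of its open front; x points into it, z up. 135 deep, 130 wide, 53 high. Two bays, 40 wide, 49 high inside, centred at y +39 and -39, open in front, roofed, closed behind, no floor: arms rest on the bench and are drawn out along -x.
- upright: Slotted metal upright, fixed, 210 high, 58 wide, face sheet 4 thick (x -4 to 0). Origin: on the bench below the middle of the slotted face; x points straight out of the face, as the mounted arm does, z up. Foot plate x -100 to 30, y +-60, 8 high. Three through slots on y = 0, 10 wide, 25 high: z 50 to 75, 86 to 111, 122 to 147; the hooks go in the upper two.
- slot_top (a point): Middle of the bottom edge of the topmost slot, on the face (upright frame 0, 0, z 122). Enter with the arm level and square, its underside at z 82 to 85 in the upright frame, press until the plate meets the face, push down 10 to 13. Engaged: hanger origin at 0, 0, z 72, hook_top on this point, plate top at z 138, the arm sagging by up to 0.05 rad.
- bolt (a joint): Locking bolt's travel, m: starts at 0 to 0.006 (drawn back), stop at 0.070 (home). Slides along the upright's -y, about 2 N friction, stays where left. Rod 10 thick, axis at x 7, z 147 of the upright frame; tip at y +30 at joint 0, clear of the plate. Open-topped channel y 24 to 108, z 138 to 149; keeper box y -24 to -44, z 138 to 156; both x 0 to 16.
- bolt_lug (a point): Near the top of the bolt's upright round handle, 11 thick, free-standing from z 166 to 201 (this point z 196) at x 24 of the upright frame; moves with the bolt: y +84 at joint 0, y +14 when home.
- plain_arm: The arm in the other bay, to be left there: same tube, origin and axes, but a plate only 46 high and no hook tabs.
- mould: Cream ceramic shell mould standing on the bench, round, largest diameter 70, height 140; origin at the centre of its underside. Leave alone.
- pot: Open steel pot standing on the bench, diameter 68, height 70; origin at the centre of its underside. Leave alone.
- wrench: Wrench lying flat on the bench, about 130 long along its x, under 35 wide, under 20 high; origin near its middle at the underside. Leave alone.
Mind the look-alikes: they are no part of the job. Leave any brown or yellow look-alike of the hanger alone.

How it is judged:
By the outcome, as a careful person would: the job done as asked, in the order asked, and still so for the second after the job is handed in, with the robot touching nothing.
It also fails if it takes over 61 s, if anything falls off the work surface, if the arm or the gripper's body presses on something with over 40 N, if the wrist force passes 120 N, or if a joint passes its speed limit or range.

### The arm

A 6-joint arm with a two-finger parallel gripper is mounted at the origin on the work surface. World frame = base frame: x ahead of the robot, y to its left, z up, the work surface at z = 0. Lengths are in m, angles in rad, forces in N, time in s.
With the tool pointing down it reaches from about 0.425 to 0.95 m from the base axis. Payload 3.5 kg.
Tool frame: the origin (TCP) lies at the very end of the fingers, on their centre line; the grasp point (between the pads) lies 19 mm behind it; z points along the fingers, y is the direction in which the jaws open and shut (so a half turn about z gives the same grasp; the last joint's range is limited). The gripper opens to 85 mm and grips with 20 to 120 N. Pads are 22 mm wide; open, the fingers measure 114 mm over their backs; the gripper's body (76 mm by 85 mm) begins 54 mm behind the grasp point. The pads swing forward as they close: fully open they stand 13 mm farther back than shut.
Start: joints at [-1.346, 0.286, 1.577, -0, 1.279, -0.15], TCP at [0.247, -0.628, 0.231] pointing down, gripper open.
Joint ranges: [-2.77, 2.77], [-0.9, 2.22], [0.21, 2.48], [-1.53, 4.67], [0.24, 2.81], [-2.84, 2.84]. Speed limits (rad/s): [2.79, 2.79, 3.14, 3.14, 3.14, 3.14].

### API

Orientations are given as a unit quaternion [x, y, z, w].
In Python, from plant import ctrl, imaging gives the robot as it stands.
- The arm moves only by the shell command python3 -m creep 'ROWS' [OPENING] [FORCE]. ROWS is JSON, one flat list of numbers, 4 for each row, row after row: the shift along the tool's x, y, z in units of 25 mm (1.0 is 25 mm), then the turn about the tool's z in units of 5 degrees (1.0 is 5 degrees). A call has 1 to 20 rows; each row is the pose to reach, as a shift and turn from the pose commanded when the call began, along the tool's axes at that moment; what a row does not reach only later rows make up. A row lasts 1/12 s, in which the tool goes at most 41.7 mm and 7.16 degrees, less where a joint would pass 70% of its speed; a pose out of reach is approached as far as the arm can. A call with a gripper value outside its range is refused whole. OPENING is the closure in counts, from 0 (fully open) to 255 (shut), set as the call begins (- or left out, the last holds). The fingers move at their own pace and stop on an object; FORCE is the grip in N (left out, the last holds). Time passes only in rows, so rows that repeat a pose let the fingers close. It gives the time, the measured TCP pose, the force and the opening at its end, in the units of the state.
- ctrl.get_state(): the state, without advancing time (a new reading comes with each control period).
- imaging.read_camera(name): name is "scene" or "top"; returns the picture (420x560x3 uint8, red, green, blue); there is no depth.
- imaging.camera_info(name): a dict with "intrinsics" (3x3 intrinsics, pixels), "origin" and "attitude" of the camera in the world. Camera axes: x right, y down, z forward; pixel columns grow to the right and rows downward; lengths in m; the calibration is good to about 2 mm. A picture is of the moment at which its call begins. camera_info takes no time and is no camera call.
- ctrl.sign_off(): hands the job in, once; it reports no verdict.
Trained networks look in the newest picture that a camera, given by its name, has taken for a name from the list of things; names that differ only in an ending like _2 or _b are one class to them, and where a whole thing is asked for, a point or a joint stands for the part that bears it (a point fixed in the world has none). Each returns a list of dicts, best first, with "p" (0 to 1); they miss things now and then, are a little off and sometimes report something else, mostly with a low value. They report only what shows in the picture. A call takes as long as a camera call. They do not tell look-alikes from the thing itself.
- imaging.silhouettes(camera, name): "mask" (420x560 bool, what is visible of it) and "uv" ([column, row] in pixels, amid what is visible of it).
The state is a dict: "time": time; "qpos": joint angles; "dq": joint speeds; "joint_efforts": joint torques, N m; "eef_pos": TCP position; "tcp_rot": TCP orientation; "contact_force": force on the tool from outside, world axes, zero at the start; "wrist_torque": the same for the moment, N m; "opening": opening from 0.0 (shut) to 1.0 (fully open).
Only numpy, scipy, OpenCV 4.12 (cv2) and the standard library are available. Lean on these libraries where they do the work, as an engineer would, in place of code of your own. Each camera call takes 0.05 s, during which the arm holds its last target.

## Working session

There is one attempt and no reset: what is moved stays moved. The work goes in short steps, Python scripts to look and compute and a shell command to move; the robot and the scene stay as the last step left them, time stands still between calls to the robot, and variables do not carry over. Pictures are saved under pics/ and viewed, and the job is handed in when it is done.

```bash
ls; mkdir -p pics
python3 - <<'E'
from plant import ctrl, imaging
import cv2,json
print(ctrl.get_state())
for n in("scene","top"):
    im=imaging.read_camera(n); cv2.imwrite(f"pics/{n}0.png",im[:,:,::-1]); print(n,imaging.camera_info(n))
E
```

```text
pics
{'time': 0.0, 'qpos': array([-1.34600426e+00,  2.87200888e-01,  1.57817213e+00,  1.28947849e-05,
        1.27857873e+00, -1.49971803e-01]), 'dq': array([-0.00035773, -0.00038708,  0.0005665 ,  0.00022018,  0.00178236,
       -0.00063431]), 'joint_efforts': array([-1.69078089e-04, -4.05987740e+01, -2.92622477e+01, -1.88669369e-04,
        5.96410609e-03,  4.84213459e-06]), 'eef_pos': array([ 0.24698737, -0.62749173,  0.22992632]), 'tcp_rot': array([ 9.82494978e-01,  1.86285336e-01, -3.79491125e-05, -1.17895133e-03]), 'contact_force': array([ 1.22602949, -0.39864862, -0.08952705]), 'wrist_torque': array([ 0.07965345, -0.04812137,  0.03536015]), 'opening': 1.0012716870769964}
scene {'intrinsics': array([[539.93473258,   0.        , 284.47545051],
       [  0.        , 539.93473258, 205.86245028],
       [  0.        ,   0.        ,   1.        ]]), 'origin': array([1.40779934, 0.08636044, 1.18546449]), 'attitude': array([ 0.62851812,  0.69715574, -0.24981261, -0.23776566])}
top {'intrinsics': array([[415.07283561,   0.        , 280.48752917],
       [  0.        , 415.07283561, 206.56841666],
       [  0.        ,   0.        ,   1.        ]]), 'origin': array([0.32872589, 0.02328039, 1.02620719]), 'attitude': array([-0.70339435,  0.70366244, -0.07080744,  0.07128722])}
```

View pics/scene0.png

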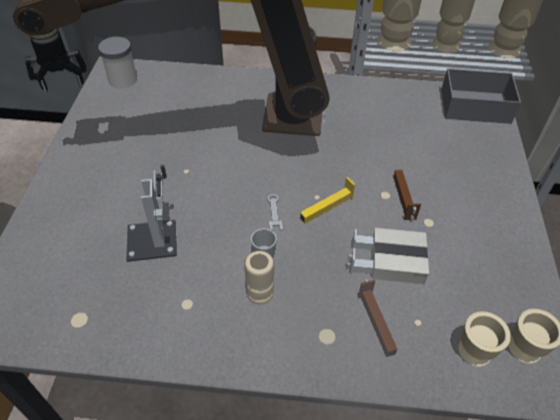

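View pics/top0.png

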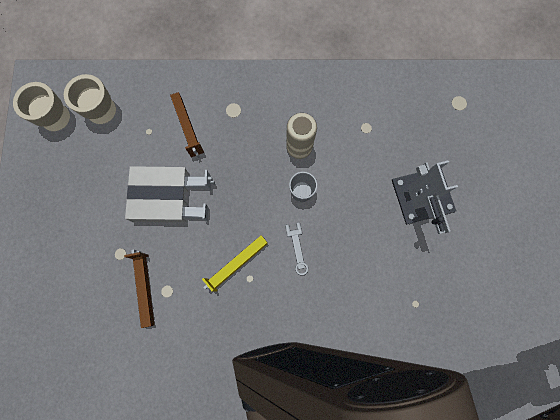

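```bash
cat > h.py <<'E'
import numpy as np, cv2
from scipy.spatial.transform import Rotation as R
from plant import ctrl, imaging
def cam(n):
    i=imaging.camera_info(n); return np.array(i["intrinsics"]),np.array(i["origin"]),R.from_quat(i["attitude"]).as_matrix()
def proj(n,P):
    K,o,M=cam(n); c=(np.atleast_2d(P)-o)@M; q=c@K.T; return q[:,:2]/q[:,2:]
def ray(n,uv,z):
    K,o,M=cam(n); uv=np.atleast_2d(uv); d=np.c_[uv,np.ones(len(uv))]@np.linalg.inv(K).T@M.T
    return o+d*((z-o[2])/d[:,2:])
def crop(im,u0,v0,w,h,s,fn):
    cv2.imwrite(fn,cv2.resize(im[v0:v0+h,u0:u0+w,::-1],None,fx=s,fy=s,interpolation=cv2.INTER_CUBIC))
E
python3 - <<'E'
from h import *
s=cv2.imread("pics/scene0.png")[:,:,::-1]; t=cv2.imread("pics/top0.png")[:,:,::-1]
a=cv2.resize(s[220:290,335:440],(780,520),interpolation=2); 
crop(s,340,220,100,70,8,"pics/s_rack.png"); crop(t,115,155,105,75,7,"pics/t_rack.png")
crop(s,120,160,70,105,5,"pics/s_up.png"); crop(t,380,150,90,105,6,"pics/t_up.png")
# combine
def comb(a,b,f):
    A=cv2.imread(a);B=cv2.imread(b);h=max(A.shape[0],B.shape[0])
    P=lambda X:cv2.copyMakeBorder(X,0,h-X.shape[0],0,0,0)
    C=np.hstack([P(A),P(B)]);print(C.shape);cv2.imwrite(f,C)
comb("pics/s_up.png","pics/t_up.png","pics/up.png")
E
```

```text
(630, 890, 3)
```

View pics/s_rack.png

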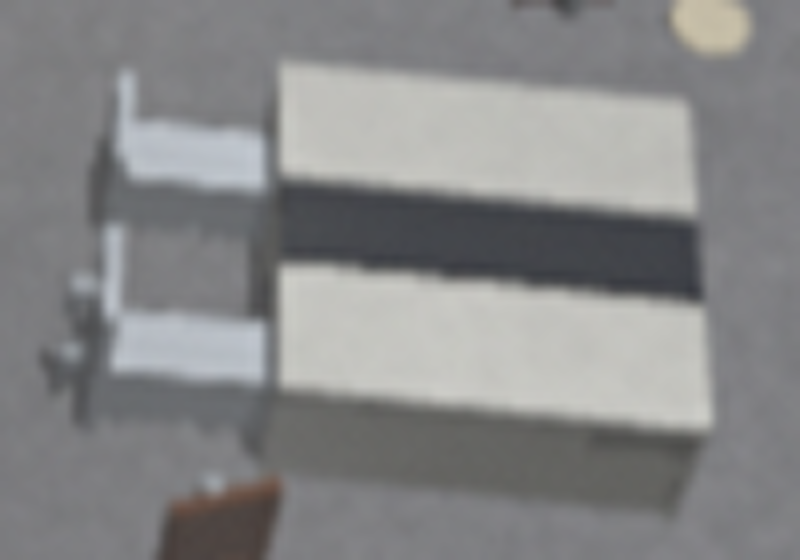

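View pics/t_rack.png

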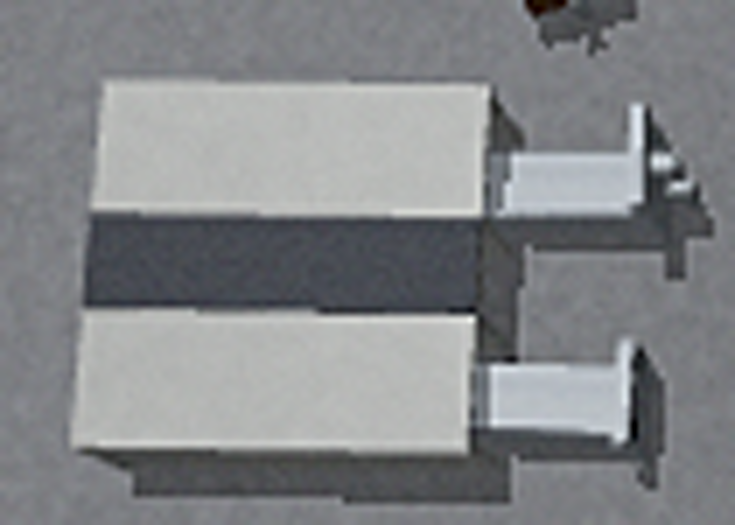

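```bash
ls pics
```

```text
s_rack.png
s_up.png
scene0.png
t_rack.png
t_up.png
top0.png
up.png
```

View pics/up.png

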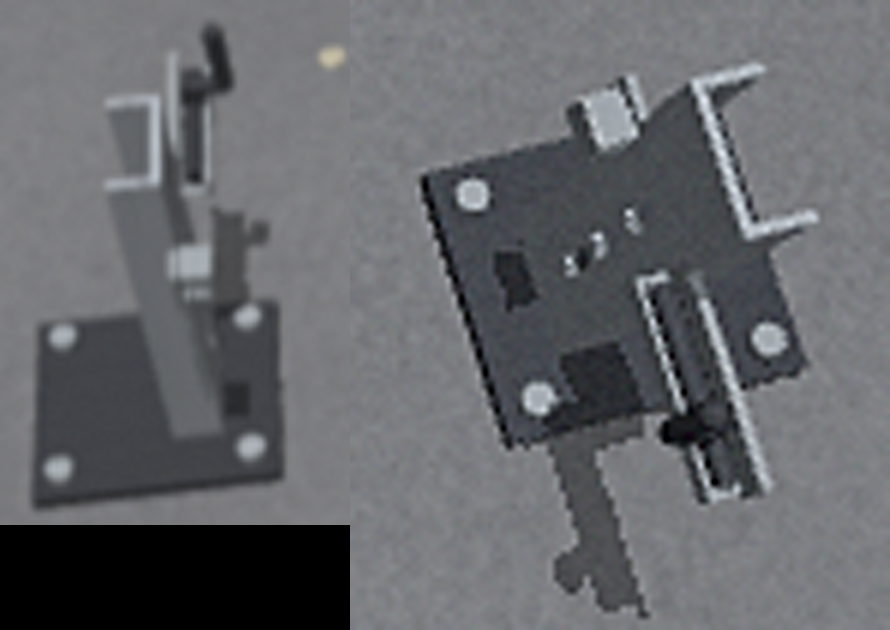

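```bash
cat > fit.py <<'E'
from h import *
from scipy.optimize import least_squares
def px(u0,v0,s,p): p=np.array(p,float); return np.array([u0,v0])+(p+.5)/s-.5
def place(q,P):
    c,s=np.cos(q[2]),np.sin(q[2]); P=np.atleast_2d(P); return P@np.array([[c,s,0],[-s,c,0],[0,0,1]])+[q[0],q[1],0]
def fit(obs,q0,z=False):
    f=lambda q:np.concatenate([(proj(n,place(q,P))-uv).ravel() for n,P,uv in obs])
    r=least_squares(f,q0,loss="soft_l1"); print(np.round(r.x,4),"res",np.round(f(r.x).reshape(-1,2),1).tolist()); return r.x
E
python3 - <<'E'
from fit import *
S=lambda p:px(340,220,8,p); T=lambda p:px(115,155,7,p)
W=.065;H=.053
obs=[("top",np.array([[.135,-W,H],[0,-W,H],[0,W,H],[.135,W,H]]),T([(105,80),(490,85),(468,450),(72,447)])),
("scene",np.array([[0,W,H],[.135,W,H],[.135,-W,H],[0,-W,H]]),S([(280,62),(690,100),(712,430),(278,390)]))]
g=ray("top",T([(490,260)]),.05)[0]; print(g)
q=fit(obs,[g[0],g[1],np.pi/2])
for o in obs: fit([o],q)
# hanger: plate top and tube top
obs=[("top",np.array([[0,-.018,.066],[.005,-.018,.066],[.005,-.012,.03],[.005,.012,.03]]),T([(645,104),(630,104),(632,152),(628,215)])),
("scene",np.array([[.005,.018,.066],[0,.018,.066],[.005,-.012,.03],[.005,.012,.03]]),S([(136,70),(120,70),(110,370),(118,312)]))]
obs[1][1][:2,1]=.018; obs[1]=("scene",np.array([[.005,.018,.066],[.005,-.012,.03],[.005,.012,.03],[0,-.018,0]]),S([(122,224),(112,370),(120,312),(85,425)]))
q=fit(obs,[g[0],g[1]-.05,np.pi/2])
for o in obs: fit([o],q)
S=lambda p:px(120,160,5,p); T=lambda p:px(380,150,6,np.array(p)-[350,0])
f=.008
obs=[("top",np.array([[.03,-.06,f],[.03,.06,f],[-.1,.06,f],[0,-.029,.21],[0,.029,.21]]),T([(424,178),(510,446),(805,370),(694,85),(744,240)])),
("scene",np.array([[-.1,.06,f],[.03,.06,f],[.03,-.06,f],[-.1,-.06,f],[0,.029,.21],[0,-.029,.21]]),S([(40,322),(278,300),(283,480),(35,505),(160,95),(160,187)]))]
g=ray("top",T([(600,270)]),.01)[0]; print(g)
q=fit(obs,[g[0],g[1],1.8])
for o in obs: fit([o],q)
E
```

```text
[0.56469568 0.25586983 0.05      ]
[0.5621 0.2586 1.5589] res [[-0.2, -0.0], [0.1, -0.1], [0.1, 0.2], [-0.0, -0.0], [-0.0, 0.2], [-0.3, 0.3], [0.1, 0.0], [0.2, -0.4]]
[0.5621 0.2586 1.5588] res [[-0.1, -0.0], [0.1, -0.1], [0.1, 0.2], [-0.0, -0.0]]
[0.5621 0.2587 1.5589] res [[-0.0, 0.2], [-0.3, 0.3], [0.1, 0.0], [0.2, -0.4]]
[0.5973 0.2039 1.4867] res [[-0.4, 0.3], [-0.4, 0.1], [1.7, -0.3], [1.1, 0.1], [1.6, 0.4], [0.1, -0.3], [-0.0, -0.6], [-0.0, 0.9]]
[0.5971 0.2056 1.3903] res [[-0.5, 0.4], [-0.4, 0.1], [1.5, -0.3], [-0.0, -0.1]]
[0.5974 0.2028 1.5506] res [[0.7, 0.3], [-0.0, -0.4], [-0.7, -0.7], [0.0, 0.9]]
[ 0.5666657  -0.32979052  0.01      ]
[ 0.5585 -0.3027  1.8196] res [[-0.0, -0.8], [0.1, -0.2], [0.6, -0.2], [-0.7, -0.9], [0.1, -0.1], [0.0, 0.2], [0.0, -0.4], [0.0, -1.5], [-0.5, -0.9], [0.3, 0.0], [0.2, -0.9]]
[ 0.5575 -0.3026  1.8192] res [[-0.0, -0.4], [0.1, 0.2], [0.6, 0.2], [-0.7, -0.4], [0.1, 0.4]]
[ 0.5605 -0.3022  1.8173] res [[0.0, 0.7], [0.0, 0.1], [-0.1, -0.9], [-0.6, -0.3], [0.3, 0.6], [0.1, -0.2]]
```

```bash
cat > go.py <<'E'
import sys
from h import *
# usage: go.py x y z psi_deg -> row
def row(x,y,z,psi,st=None):
    st=st or ctrl.get_state(); M=R.from_quat(st["tcp_rot"]).as_matrix(); p=np.array(st["eef_pos"])
    cur=np.degrees(np.arctan2(M[1,0],M[0,0])); d=M.T@(np.array([x,y,z])-p)/.025
    return np.round([*d,((cur-psi+180)%360-180)/5],3).tolist()
if __name__=="__main__":
    a=list(map(float,sys.argv[1:])); print(row(*a)); s=ctrl.get_state(); print(s["time"],np.round(s["eef_pos"],4))
E
python3 - <<'E'
from h import *
for n,uv,z in [("mould",(301,123),.14),("pot",(303,182),.07),("wr1",(294,228),.01),("wr2",(301,268),.01),("yel",(265,239),.03),("yel2",(210,285),.05),("brown",(195,152),.05),("brown2",(177,97),.03),("brown3",(133,252),.05)]:
    print(n,np.round(ray("top",uv,z),3))
E
python3 go.py .6 .234 .25 89.3; python3 go.py .30 -.55 .32 60
```

```text
mould [[ 0.703 -0.023  0.14 ]]
pot [[ 0.583 -0.03   0.07 ]]
wr1 [[ 0.482 -0.009  0.01 ]]
wr2 [[ 0.384 -0.026  0.01 ]]
yel [[0.452 0.061 0.03 ]]
yel2 [[0.343 0.187 0.05 ]]
brown [[0.665 0.235 0.05 ]]
brown2 [[0.822 0.292 0.03 ]]
brown3 [[0.419 0.37  0.05 ]]
[25.756, -26.902, -0.733, -13.565]
0.1 [ 0.247  -0.6275  0.2301]
[3.109, -2.118, -3.592, -7.705]
0.1 [ 0.247  -0.6275  0.2301]
```

```bash
python3 - <<'E'
from h import *
t=cv2.imread("pics/top0.png")[:,:,::-1]
crop(t,165,110,70,90,8,"pics/t_br.png")
E
python3 -m creep '[0,0,-2,-1, 3,-2,-3.5,-3, 6,-5,-3.5,-5, 12,-12,-3,-8, 20,-20,-2,-11, 25.76,-26.9,-0.73,-13.56,25.76,-26.9,-0.73,-13.56,25.76,-26.9,-0.73,-13.56,25.76,-26.9,-0.73,-13.56,25.76,-26.9,-0.73,-13.56,25.76,-26.9,-0.73,-13.56,25.76,-26.9,-0.73,-13.56,25.76,-26.9,-0.73,-13.56,25.76,-26.9,-0.73,-13.56,25.76,-26.9,-0.73,-13.56,25.76,-26.9,-0.73,-13.56,25.76,-26.9,-0.73,-13.56,25.76,-26.9,-0.73,-13.56,25.76,-26.9,-0.73,-13.56,25.76,-26.9,-0.73,-13.56]' 120
```

```text
time: 1.77
eef_pos: [0.5466, 0.0988, 0.2584]
tcp_rot: [0.711, 0.703, -0.0, -0.0]
contact_force: [0.5, -0.7, 0.4]
opening: 0.528
```

View pics/t_br.png

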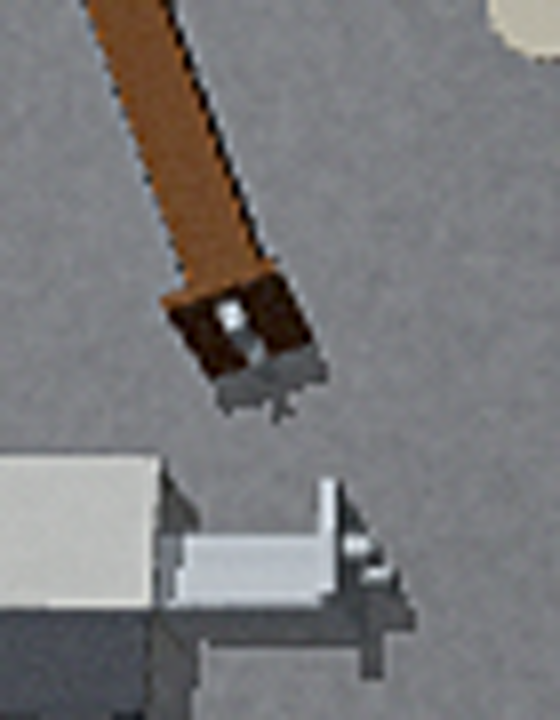

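```bash
python3 - <<'E'
from fit import *
T=lambda p:px(165,110,8,p)
print(ray("top",T([(215,378),(310,345)]),0.0)); print(ray("top",T([(165,302),(275,262)]),0.066))
print("tube",ray("top",T([(250,536),(250,606)]),0.03),"hook",ray("top",T([(355,545)]),.058),"plate",ray("top",T([(340,480)]),.066))
E
python3 go.py .599 .234 .12 89.3
```

```text
[[0.66960417 0.25427817 0.        ]
 [0.68077495 0.22396593 0.        ]]
[[0.67186374 0.25565547 0.066     ]
 [0.68466173 0.22270627 0.066     ]]
tube [[0.60825299 0.23445632 0.03      ]
 [0.58581205 0.23354785 0.03      ]] hook [[0.59756552 0.19670154 0.058     ]] plate [[0.61557805 0.20046982 0.066     ]]
[5.432, 2.033, 5.533, -0.001]
1.7667 [0.5466 0.0988 0.2584]
```

```bash
python3 -m creep '[0,0,0,0,0,0,0,0]'; python3 go.py .597 .234 .10 89.3
```

```text
time: 1.93
eef_pos: [0.5462, 0.0987, 0.2577]
tcp_rot: [0.71, 0.704, -0.001, -0.001]
contact_force: [0.3, -0.7, -0.6]
opening: 0.529
[5.432, 1.999, 6.304, 0.043]
1.9333 [0.5462 0.0987 0.2577]
```

```bash
python3 -m creep '[1.5,0.5,0,0,3,1,1,0,5.432,2.0,3,0.04,5.432,2.0,5,0.04,5.432,2.0,6.3,0.04,5.432,2.0,6.3,0.04,5.432,2.0,6.3,0.04,5.432,2.0,6.3,0.04]'; python3 go.py .597 .234 .006 89.3
python3 - <<'E'
from h import *
t=imaging.read_camera("top");s=imaging.read_camera("scene")
crop(t,115,130,130,100,5,"pics/t1.png");crop(s,330,190,110,100,5,"pics/s1.png")
a=cv2.imread("pics/s1.png");cv2.imwrite("pics/s1.png",a)
E
```

```text
time: 2.6
eef_pos: [0.5966, 0.2303, 0.0989]
tcp_rot: [0.713, 0.701, -0.003, -0.001]
contact_force: [0.6, 0.1, 1.0]
opening: 0.532
[0.156, 0.034, 3.717, -0.055]
2.6 [0.5966 0.2303 0.0989]
```

View pics/s1.png

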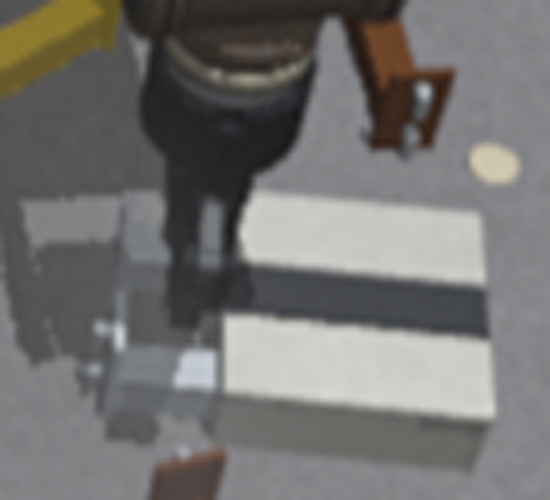

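```bash
python3 -m creep '[0.15,0.03,1,-0.05,0.15,0.03,2,-0.05,0.15,0.03,3,-0.05,0.15,0.03,3.7,-0.05,0.15,0.03,3.7,-0.05,0.15,0.03,3.7,-0.05,0.15,0.03,3.7,-0.05]'; python3 -m creep '[0,0,0,0,0,0,0,0,0,0,0,0,0,0,0,0,0,0,0,0,0,0,0,0]' 255 80;  python3 go.py .597 .106 .010 89.3
```

```text
time: 3.28
eef_pos: [0.6016, 0.2355, 0.0126]
tcp_rot: [0.711, 0.703, 0.002, 0.002]
contact_force: [0.3, -0.6, -0.1]
opening: 0.528
time: 3.78
eef_pos: [0.601, 0.2358, 0.0121]
tcp_rot: [0.711, 0.703, 0.002, 0.001]
contact_force: [-1.1, -1.4, 6.9]
opening: 0.259
[-5.196, -0.101, 0.081, 0.008]
3.7833 [0.601  0.2358 0.0121]
```

```bash
python3 -m creep '[0,0,0,0,0,0,0,0,0,0,0,0,0,0,0,0]' 120;python3 -m creep '[0,0,0.14,0,0,0,0.28,0,0,0,0.28,0,0,0,0.28,0]';python3 -m creep '[0,0,0,0,0,0,0,0]'
```

```text
time: 4.12
eef_pos: [0.5989, 0.2355, 0.0087]
tcp_rot: [0.711, 0.703, -0.0, -0.0]
contact_force: [0.6, -0.2, -1.6]
opening: 0.532
time: 4.45
eef_pos: [0.5985, 0.2354, 0.0011]
tcp_rot: [0.711, 0.703, -0.001, -0.0]
contact_force: [-0.3, -0.1, 0.2]
opening: 0.527
time: 4.62
eef_pos: [0.5992, 0.2355, 0.0019]
tcp_rot: [0.711, 0.703, 0.0, 0.0]
contact_force: [-0.1, 0.9, 0.9]
opening: 0.529
```

```bash
python3 -m creep '[0,0,-0.1,0,0,0,-0.1,0,0,0,-0.1,0,0,0,-0.1,0,0,0,-0.1,0,0,0,-0.1,0]' 255 80;  python3 go.py .597 .106 .010 89.3
```

```text
time: 5.12
eef_pos: [0.5998, 0.2356, 0.0054]
tcp_rot: [0.711, 0.703, 0.001, 0.0]
contact_force: [-0.4, -1.0, 5.5]
opening: 0.264
[-5.187, -0.052, -0.186, 0.006]
5.1167 [0.5998 0.2356 0.0054]
```

```bash
python3 -m creep '[0,0,-0.15,0,-0.3,0,-0.15,0,-0.8,0,-0.15,0,-1.4,0,-0.15,0,-2,0,-0.15,0,-2.6,0,-0.15,0,-3.2,0,-0.15,0,-3.8,0,-0.15,0,-4.4,0,-0.15,0,-5,0,-0.15,0,-5.4,0,-0.15,0,-5.4,0,-0.15,0,-5.4,0,-0.15,0,-5.4,0,-0.15,0]'
python3 - <<'E'
from h import *
t=imaging.read_camera("top");s=imaging.read_camera("scene")
crop(t,115,110,220,160,3,"pics/t2.png");crop(s,230,180,220,130,3,"pics/s2.png")
E
```

```text
time: 6.28
eef_pos: [0.5975, 0.1009, 0.0082]
tcp_rot: [0.711, 0.703, 0.0, -0.0]
contact_force: [0.4, 0.5, -3.9]
opening: 0.264
```

View pics/s2.png

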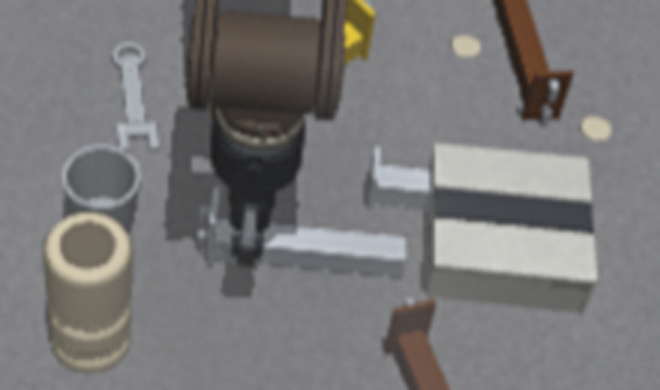

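View pics/t2.png

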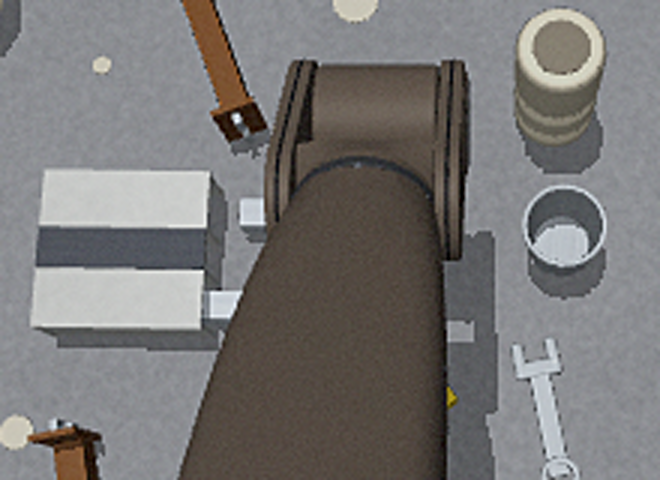

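```bash
python3 -m creep '[0,0,0.08,0,0,0,0.16,0,0,0,0.16,0,0,0,0.16,0]'; python3 -m creep '[0,0,0,0,0,0,0,0,0,0,0,0,0,0,0,0,0,0,0,0]' 120;  python3 -m creep '[0,0,-1,0,0,0,-2,0,0,0,-3,0,0,0,-3.6,0,0,0,-3.6,0,0,0,-3.6,0,0,0,-3.6,0]'
python3 go.py .597 .2 .1 89.3
python3 - <<'E'
from h import *
t=imaging.read_camera("top");s=imaging.read_camera("scene")
crop(s,280,230,110,80,6,"pics/s3.png")
E
```

```text
time: 6.72
eef_pos: [0.5979, 0.1012, 0.0054]
tcp_rot: [0.711, 0.703, 0.0, -0.0]
contact_force: [-3.3, 1.2, 5.9]
opening: 0.265
time: 7.13
eef_pos: [0.5976, 0.1004, 0.0041]
tcp_rot: [0.711, 0.703, 0.0, 0.0]
contact_force: [0.5, -0.5, 0.1]
opening: 0.53
time: 7.72
eef_pos: [0.5965, 0.1005, 0.0927]
tcp_rot: [0.711, 0.703, -0.001, -0.001]
contact_force: [0.8, 0.5, -0.8]
opening: 0.528
[3.982, -0.03, -0.292, 0.003]
7.7167 [0.5965 0.1005 0.0927]
```

View pics/s3.png

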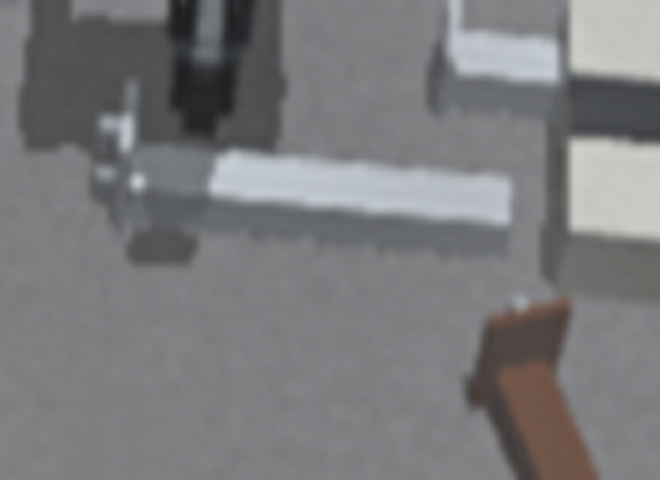

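Run:
```python
from fit import *
S=lambda p:px(280,230,6,p)
q=fit([("scene",np.array([[.17,.012,.03],[.17,-.012,.03],[.005,.018,.066],[.005,.012,.03]]),S([(513,176),(511,225),(134,82),(138,146)]))],[.597,.07,1.56])
print(place(q,[.13,0,0]))
```

```text
[0.5989 0.0671 1.5723] res [[-0.1, 0.3], [0.3, -0.2], [0.6, 0.3], [-0.9, -0.3]]
[[0.59869911 0.19705428 0.        ]]
```

```bash
python3 -m creep '[1,0,0,0,2,0,0,0,3,0,0,0,3.5,-0.06,0,0,3.5,-0.06,1,0,3.5,-0.06,2,0,3.5,-0.06,3,0,3.5,-0.06,3.45,0,3.5,-0.06,3.45,0,3.5,-0.06,3.45,0,3.5,-0.06,3.45,0,3.5,-0.06,3.45,0,3.5,-0.06,3.45,0]'
python3 go.py .5985 .188 .005 89.7
```

```text
time: 8.9
eef_pos: [0.5984, 0.1881, 0.0098]
tcp_rot: [0.711, 0.703, 0.001, 0.001]
contact_force: [-0.1, -1.1, -0.6]
opening: 0.531
[-0.005, 0.005, 0.191, -0.076]
8.9 [0.5984 0.1881 0.0098]
```

```bash
python3 -m creep '[0,0,0.15,0,0,0,0.2,0,0,0,0.2,0,0,0,0.2,0,0,0,0.2,0]';python3 -m creep '[0,0,0,0,0,0,0,0,0,0,0,0,0,0,0,0,0,0,0,0,0,0,0,0]' 255 115
python3 -m creep '[0,0,-0.2,0,0,0,-0.6,0,0,0,-1.2,0,0,0,-2,0,0,0,-3,0,0,0,-4,0,0,0,-5,0,0,0,-6,0,0,0,-7,0,0,0,-7.8,0,0,0,-7.8,0,0,0,-7.8,0,0,0,-7.8,0,0,0,-7.8,0,0,0,-7.8,0]'
python3 - <<'E'
from h import *
t=imaging.read_camera("top");s=imaging.read_camera("scene")
crop(s,240,150,160,130,5,"pics/s4.png");crop(t,115,110,260,160,3,"pics/t4.png")
E
```

```text
time: 9.32
eef_pos: [0.597, 0.188, 0.0029]
tcp_rot: [0.711, 0.703, -0.0, -0.0]
contact_force: [-0.2, -0.3, -0.5]
opening: 0.527
time: 9.82
eef_pos: [0.5977, 0.1881, 0.0035]
tcp_rot: [0.711, 0.703, 0.001, 0.0]
contact_force: [1.2, -0.1, 2.7]
opening: 0.261
time: 11.07
eef_pos: [0.5957, 0.1878, 0.1953]
tcp_rot: [0.711, 0.703, -0.002, -0.001]
contact_force: [-0.6, 0.4, -3.9]
opening: 0.263
```

View pics/s4.png

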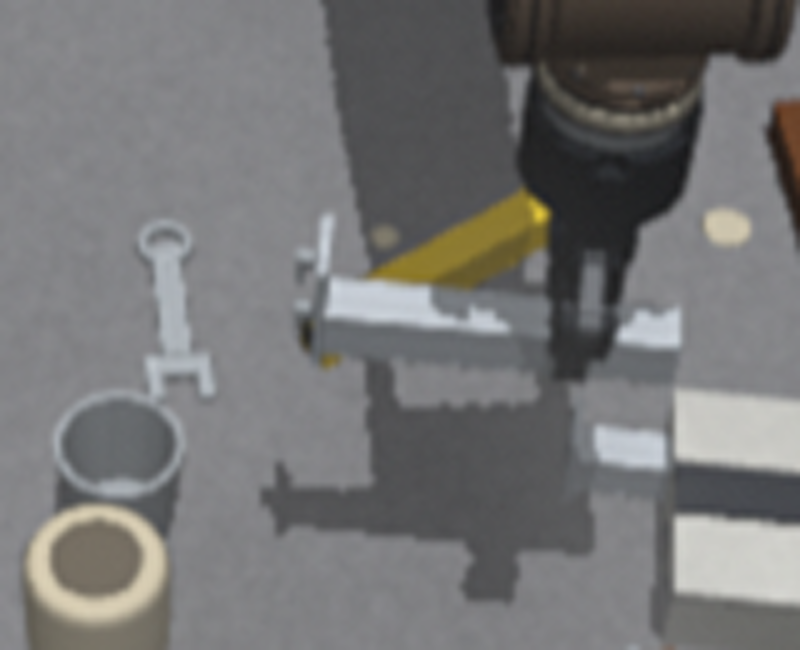

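View pics/t4.png

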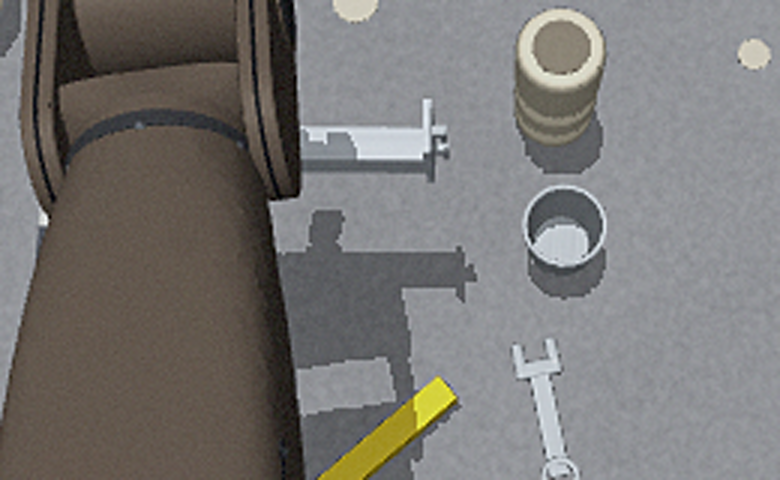

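```bash
python3 go.py .5141 -.1273 .200 104.25
```

```text
[-12.646, -3.137, -0.141, -2.986]
11.1667 [0.5963 0.1879 0.1961]
```

```bash
python3 -m creep '[-0.5,-0.1,-0.1,0,-1.5,-0.3,-0.15,-0.3,-2.7,-0.6,-0.15,-0.6,-3.9,-0.9,-0.15,-0.9,-5.1,-1.2,-0.15,-1.2,-6.3,-1.5,-0.15,-1.5,-7.5,-1.8,-0.15,-1.8,-8.7,-2.1,-0.15,-2.1,-9.9,-2.4,-0.15,-2.4,-11,-2.7,-0.15,-2.7,-12,-3,-0.15,-3,-12.65,-3.14,-0.15,-3,-12.65,-3.14,-0.15,-3,-12.65,-3.14,-0.15,-3,-12.65,-3.14,-0.15,-3,-12.65,-3.14,-0.15,-3]'
python3 -m creep '[0,0,0,0,0,0,0,0]';python3 go.py .5141 -.1273 .089 104.25
```

```text
time: 12.5
eef_pos: [0.5147, -0.1266, 0.2016]
tcp_rot: [0.613, 0.79, 0.0, -0.0]
contact_force: [1.1, 1.2, -3.7]
opening: 0.26
time: 12.67
eef_pos: [0.5149, -0.1265, 0.2016]
tcp_rot: [0.613, 0.79, 0.0, -0.0]
contact_force: [0.2, -0.1, -3.5]
opening: 0.257
[-0.025, -0.039, 4.503, 0.03]
12.6667 [ 0.5149 -0.1265  0.2016]
```

```bash
python3 -m creep '[0,0,0.5,0,0,0,1.3,0,0,0,2.2,0,0,0,3.2,0,0,0,4,0,0,0,4.5,0,0,0,4.5,0,0,0,4.5,0,0,0,4.5,0,0,0,4.5,0,0,0,4.5,0]'
python3 - <<'E'
from h import *
t=imaging.read_camera("top");s=imaging.read_camera("scene")
crop(s,130,150,160,130,5,"pics/s5.png");crop(t,330,140,130,110,6,"pics/t5.png")
E
```

```text
time: 13.58
eef_pos: [0.516, -0.1278, 0.0909]
tcp_rot: [0.613, 0.79, 0.0, 0.002]
contact_force: [-0.2, 0.6, -3.1]
opening: 0.26
```

View pics/s5.png

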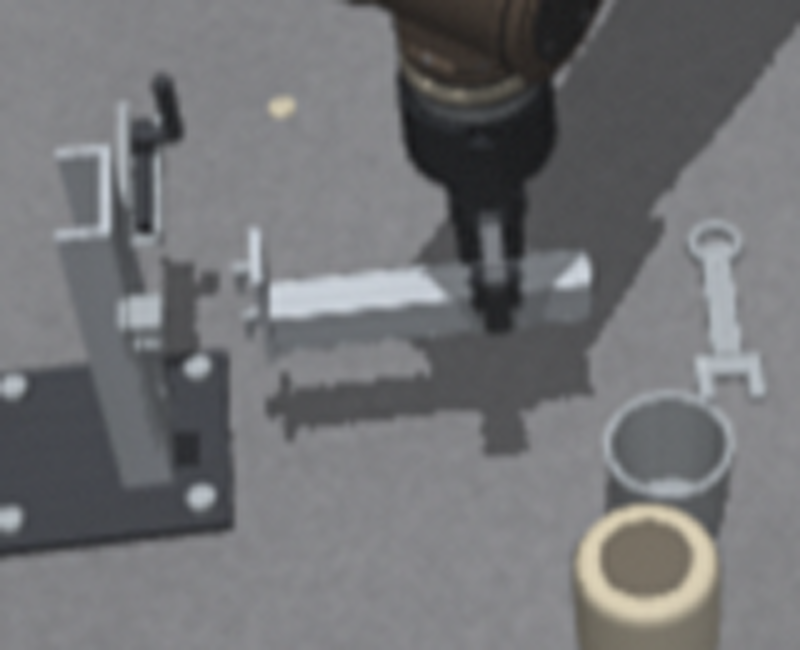

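View pics/t5.png

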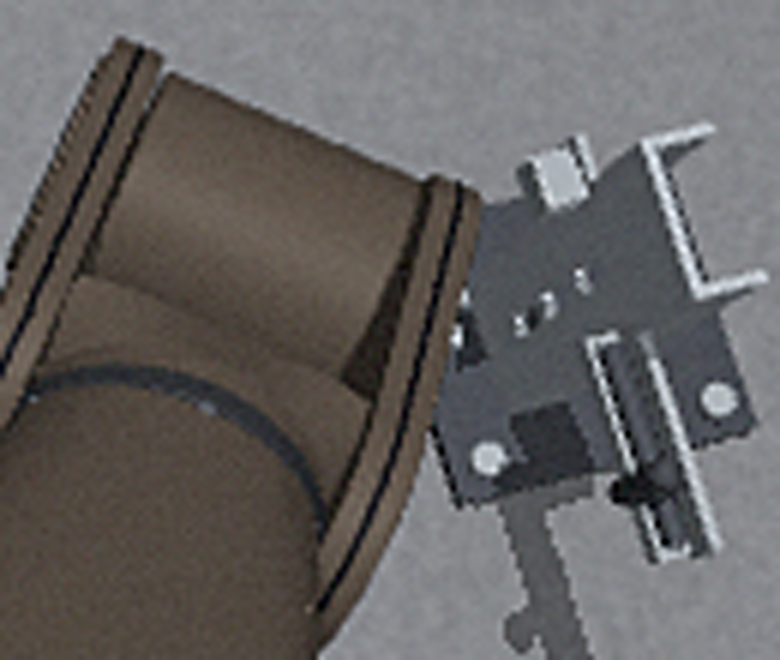

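```bash
cat > ov.py <<'E'
from fit import *
def box(x0,x1,y0,y1,z0,z1):
    P=np.array([[x,y,z] for x in(x0,x1) for y in(y0,y1) for z in(z0,z1)]); E=[(i,j) for i in range(8) for j in range(i+1,8) if bin(i^j).count("1")==1]; return P,E
UP=[box(-.1,.03,-.06,.06,0,.008),box(-.004,0,-.029,.029,.008,.21),box(0,.016,-.044,-.024,.138,.156),box(0,.016,.024,.108,.138,.149)]+[box(0,0,-.005,.005,z,z+.025) for z in(.05,.086,.122)]
HG=[box(0,.005,-.018,.018,0,.066),box(.005,.17,-.012,.012,0,.03),box(-.0098,-.0058,-.003,.003,.04,.058),box(-.0098,-.0058,-.003,.003,.004,.022)]
def draw(im,n,boxes,q,z,u0,v0,s,col,dx=0):
    for P,E in boxes:
        W=place(q,P)+[dx,0,z]; uv=(proj(n,W)-[u0,v0]+.5)*s-.5
        for i,j in E: cv2.line(im,*[tuple(int(round(k*16)) for k in uv[t]) for t in(i,j)],col,1,cv2.LINE_AA,4)
E
python3 - <<'E'
from ov import *
a=cv2.imread("pics/s5.png"); a=cv2.resize(a,None,fx=1,fy=1)
st=ctrl.get_state(); M=R.from_quat(st["tcp_rot"]).as_matrix(); psi=np.arctan2(M[1,0],M[0,0]); p=st["eef_pos"]
print(p,np.degrees(psi)); ux=M[:,0]; h=p-.121*ux
draw(a,"scene",UP,[.5585,-.3027,1.8196],0,130,150,5,(0,0,255))
draw(a,"scene",HG,[h[0],h[1],psi],p[2]-.0035,130,150,5,(0,255,0))
cv2.imwrite("pics/o5.png",a)
b=cv2.imread("pics/t5.png"); draw(b,"top",UP,[.5585,-.3027,1.8196],0,330,140,6,(0,0,255)); cv2.imwrite("pics/o5t.png",b)
E
```

```text
[ 0.51549651 -0.12758435  0.09031996] 104.32604695407727
```

View pics/o5.png

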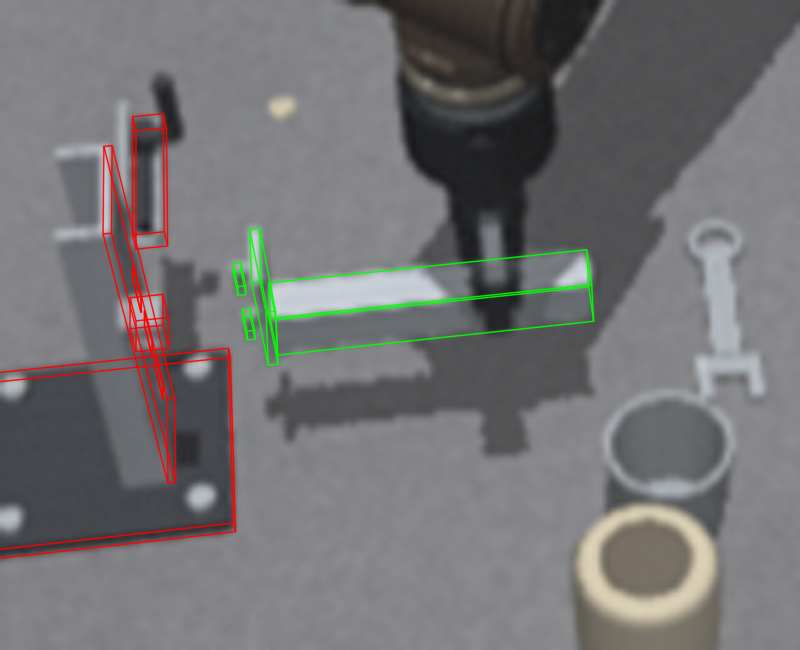

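View pics/o5t.png

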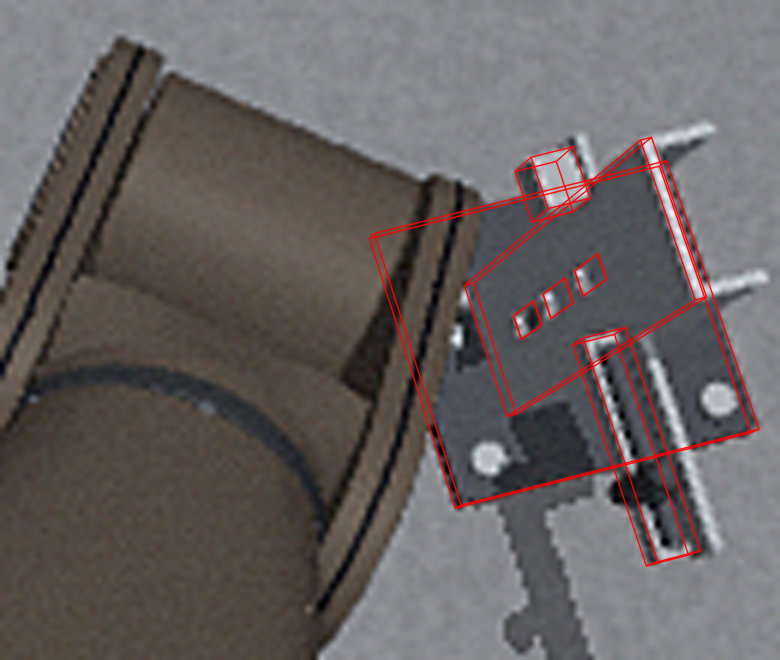

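```bash
cat > up.py <<'E'
import sys
from go import *
O=np.array([.5585,-.3027]); Y=1.8196
ux=np.array([np.cos(Y),np.sin(Y)]); uy=np.array([-ux[1],ux[0]])
s=ctrl.get_state(); d=s["eef_pos"][:2]-O
print("upright-frame TCP",np.round([d@ux,d@uy,s["eef_pos"][2]],4),"F",np.round([s["contact_force"][:2]@ux,s["contact_force"][:2]@uy,s["contact_force"][2]],1),s["time"])
if len(sys.argv)>1:
    a,b,z=map(float,sys.argv[1:4]); t=O+a*ux+b*uy; print(row(t[0],t[1],z,np.degrees(Y)))
E
python3 up.py .136 0 .087
```

```text
upright-frame TCP [ 0.1803 -0.0014  0.0903] F [ 0.4 -0.1 -5. ] 13.6833
[-1.772, -0.06, 0.135, 0.014]
```

```bash
python3 -m creep '[-0.2,-0.06,0.13,0,-0.5,-0.06,0.13,0,-0.8,-0.06,0.13,0,-1.2,-0.06,0.13,0,-1.5,-0.06,0.13,0,-1.77,-0.06,0.13,0,-1.77,-0.06,0.13,0,-1.77,-0.06,0.13,0,-1.77,-0.06,0.13,0,-1.77,-0.06,0.13,0,-1.77,-0.06,0.13,0,-1.77,-0.06,0.13,0]'
python3 up.py .121 0 .087
python3 - <<'E'
from ov import *
s=imaging.read_camera("scene");t=imaging.read_camera("top")
crop(s,135,170,80,70,10,"pics/s6.png");crop(t,380,150,70,60,10,"pics/t6.png")
E
```

```text
time: 14.68
eef_pos: [0.5242, -0.1701, 0.0859]
tcp_rot: [0.613, 0.79, 0.0, -0.0]
contact_force: [-0.3, -1.0, -3.1]
opening: 0.256
upright-frame TCP [0.1369 0.0006 0.0859] F [-0.9  0.6 -3.1] 14.6833
[-0.637, 0.023, -0.045, 0.02]
```

View pics/s6.png

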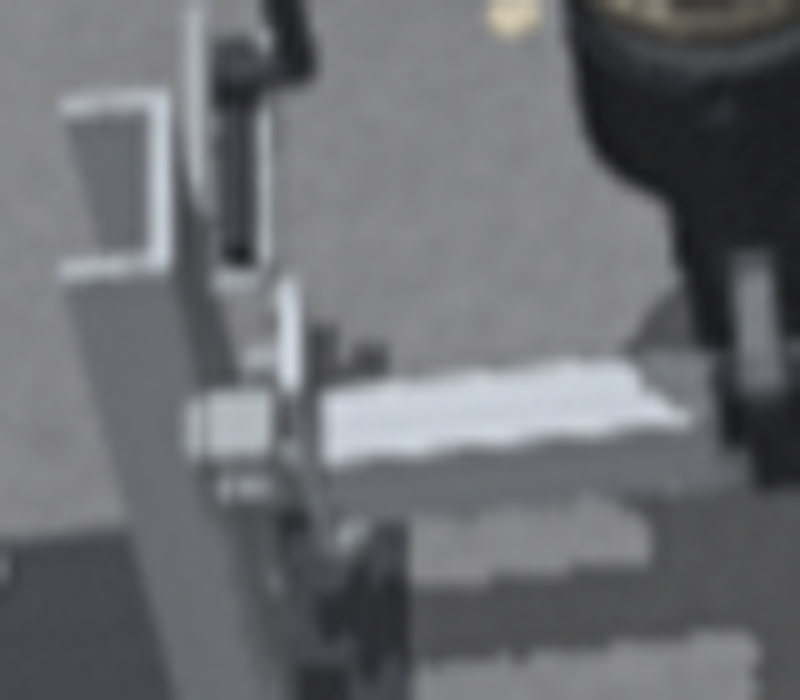

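View pics/t6.png

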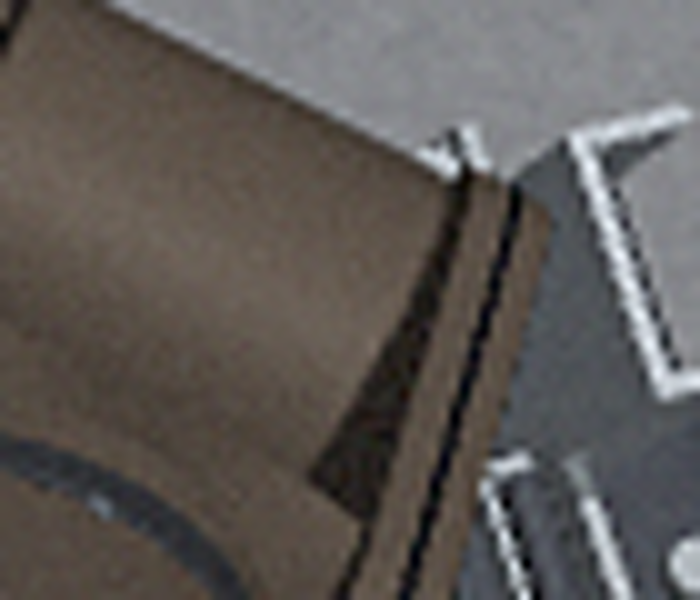

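```bash
python3 -m creep '[-0.1,0.02,-0.05,0,-0.2,0.02,-0.05,0,-0.3,0.02,-0.05,0,-0.3,0.02,-0.05,0,-0.3,0.02,-0.05,0,-0.3,0.02,-0.05,0]'
python3 up.py .121 0 .087
```

```text
time: 15.28
eef_pos: [0.5266, -0.1777, 0.0871]
tcp_rot: [0.614, 0.79, 0.0, -0.0]
contact_force: [0.2, -0.2, -4.3]
opening: 0.26
upright-frame TCP [0.129  0.0002 0.0871] F [-0.3 -0.2 -4.3] 15.2833
[-0.32, 0.006, 0.004, 0.011]
```

```bash
python3 -m creep '[-0.1,0,0,0,-0.2,0,0,0,-0.2,0,0,0,-0.2,0,0,0]'
python3 up.py .121 0 .087
python3 -m creep '[-0.1,0,0,0,-0.2,0,0,0,-0.2,0,0,0,-0.2,0,0,0]'
python3 up.py .121 0 .087
```

```text
time: 15.62
eef_pos: [0.5279, -0.1827, 0.0872]
tcp_rot: [0.614, 0.79, 0.0, 0.0]
contact_force: [-0.2, -0.8, -4.0]
opening: 0.258
upright-frame TCP [1.238e-01 1.000e-04 8.720e-02] F [-0.8  0.3 -4. ] 15.6167
[-0.114, 0.003, 0.008, 0.01]
time: 15.95
eef_pos: [0.5287, -0.1864, 0.0867]
tcp_rot: [0.614, 0.79, 0.0, -0.001]
contact_force: [-1.3, 4.1, -3.9]
opening: 0.257
upright-frame TCP [0.1201 0.0002 0.0867] F [ 4.3  0.3 -3.9] 15.95
[0.037, 0.01, -0.011, 0.012]
```

```bash
python3 -m creep '[-0.1,0,0,0,-0.1,0,0,0,-0.1,0,0,0]'
python3 up.py .12 0 .0755
python3 - <<'E'
from ov import *
s=imaging.read_camera("scene")
crop(s,135,170,80,70,10,"pics/s7.png")
E
```

```text
time: 16.2
eef_pos: [0.5288, -0.1864, 0.0865]
tcp_rot: [0.614, 0.79, 0.002, -0.003]
contact_force: [-2.6, 12.0, -0.3]
opening: 0.26
upright-frame TCP [0.12   0.0002 0.0865] F [12.3 -0.4 -0.3] 16.2
[-0.005, 0.007, 0.441, 0.007]
```

View pics/s7.png

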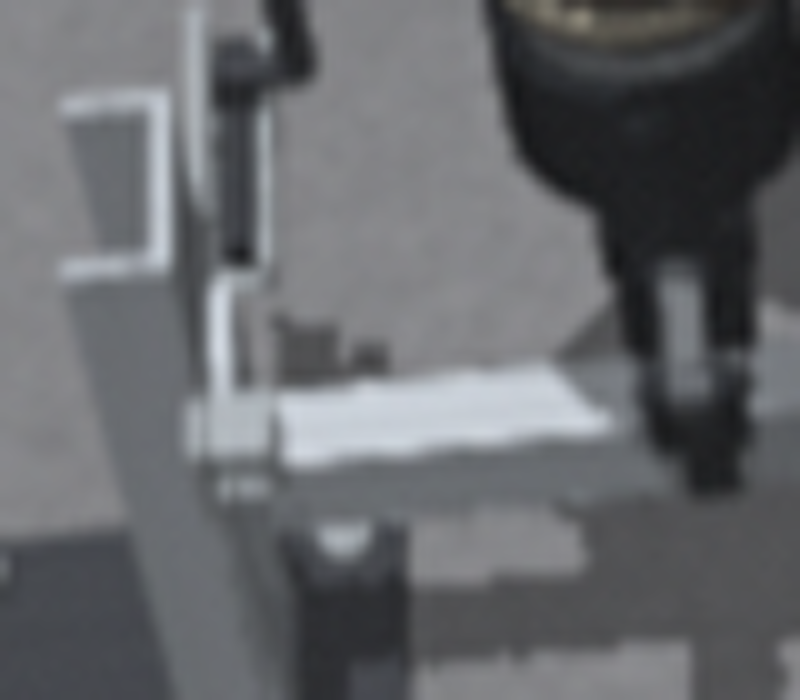

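```bash
python3 -m creep '[0,0,0.08,0,0,0,0.16,0,0,0,0.24,0,0,0,0.32,0,0,0,0.32,0,0,0,0.32,0]'
python3 up.py .12 0 .0755;python3 -m creep '[0,0,0.1,0,0,0,0.2,0,0,0,0.2,0,0,0,0.2,0]'
python3 up.py .12 0 .0755
```

```text
time: 16.75
eef_pos: [0.5289, -0.1864, 0.079]
tcp_rot: [0.614, 0.79, 0.002, -0.003]
contact_force: [-2.2, 12.7, 1.2]
opening: 0.258
upright-frame TCP [0.12  0.    0.079] F [12.8 -1.   1.2] 16.75
[-0.001, 0.0, 0.14, 0.009]
time: 17.08
eef_pos: [0.5291, -0.1863, 0.0748]
tcp_rot: [0.614, 0.79, 0.002, -0.003]
contact_force: [-4.2, 14.6, 5.7]
opening: 0.261
upright-frame TCP [ 0.1201 -0.0002  0.0748] F [15.2  0.5  5.7] 17.0833
[-0.002, -0.009, -0.029, 0.007]
```

```bash
python3 -m creep '[0,0,0.05,0,0,0,0.1,0,0,0,0.1,0,0,0,0.1,0]'
python3 up.py .12 0 .0755;python3 -m creep '[0,0,0.06,0,0,0,0.12,0,0,0,0.12,0,0,0,0.12,0]'
python3 up.py .12 0 .0755
python3 - <<'E'
from ov import *
s=imaging.read_camera("scene")
crop(s,135,170,80,70,10,"pics/s8.png");a=cv2.imread("pics/s8.png")
draw(a,"scene",HG,[.5585,-.3027,1.8196],.072,135,170,10,(0,255,0));cv2.imwrite("pics/o8.png",a)
E
```

```text
time: 17.42
eef_pos: [0.5294, -0.1859, 0.0725]
tcp_rot: [0.613, 0.79, 0.002, -0.003]
contact_force: [-3.2, 15.0, 5.8]
opening: 0.256
upright-frame TCP [ 0.1203 -0.0006  0.0725] F [15.3 -0.6  5.8] 17.4167
[-0.012, -0.023, -0.119, 0.022]
time: 17.75
eef_pos: [0.5294, -0.1857, 0.0699]
tcp_rot: [0.613, 0.79, 0.002, -0.003]
contact_force: [-4.8, 17.5, 8.3]
opening: 0.256
upright-frame TCP [ 0.1206 -0.0006  0.0699] F [18.2  0.4  8.3] 17.75
[-0.021, -0.026, -0.224, 0.019]
```

View pics/o8.png

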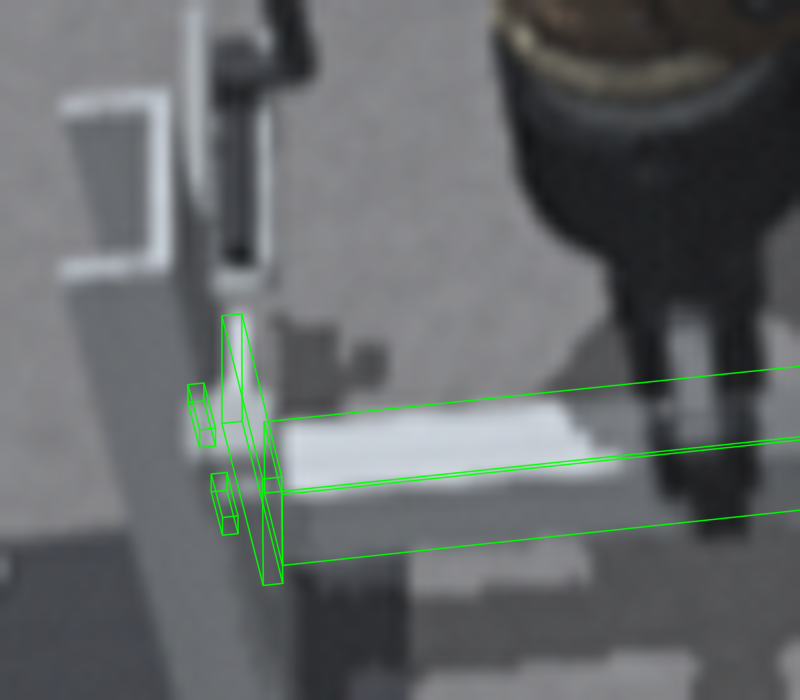

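```bash
python3 -m creep '[0,0,0,0,0,0,0,0,0,0,0,0,0,0,0,0,0,0,0,0]' 120; python3 -m creep '[0,0,-0.5,0,0,0,-1.2,0,0,0,-2,0,0,0,-3,0,0,0,-4,0,0,0,-4.5,0,0,0,-4.5,0,0,0,-4.5,0,0,0,-4.5,0]';python3 up.py
python3 - <<'E'
from ov import *
s=imaging.read_camera("scene");t=imaging.read_camera("top")
crop(t,340,140,120,90,6,"pics/t9.png")
crop(s,135,170,80,70,10,"pics/s9.png");a=cv2.imread("pics/s9.png")
draw(a,"scene",HG,[.5585,-.3027,1.8196],.072,135,170,10,(0,255,0));cv2.imwrite("pics/o9.png",a)
E
```

```text
time: 18.22
eef_pos: [0.5302, -0.1907, 0.0691]
tcp_rot: [0.614, 0.79, -0.0, 0.001]
contact_force: [0.7, 0.1, 0.5]
opening: 0.529
time: 18.97
eef_pos: [0.5289, -0.1894, 0.1796]
tcp_rot: [0.613, 0.79, -0.0, -0.001]
contact_force: [0.0, -0.1, -0.3]
opening: 0.524
upright-frame TCP [0.1171 0.0008 0.1796] F [-0.1  0.  -0.3] 18.9667
```

View pics/o9.png

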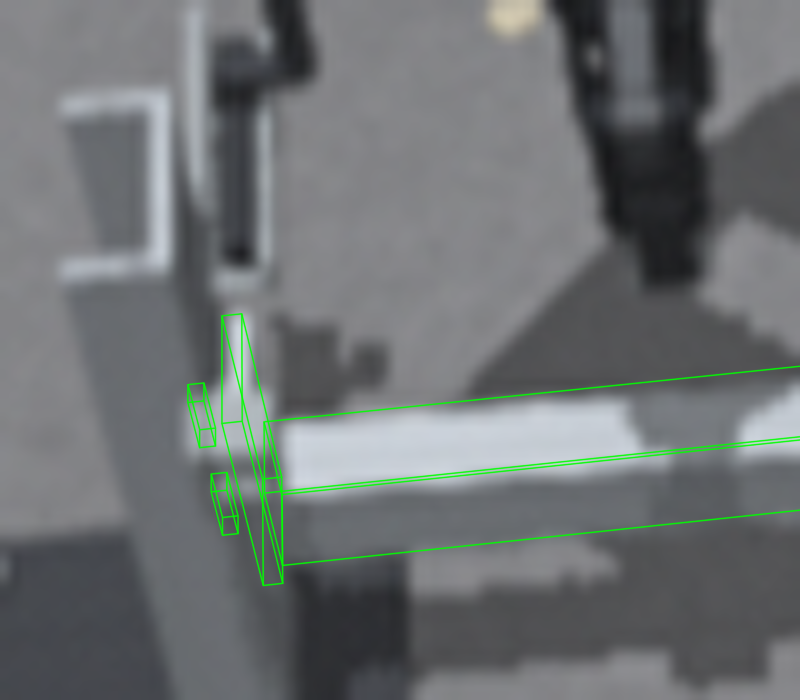

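View pics/s9.png

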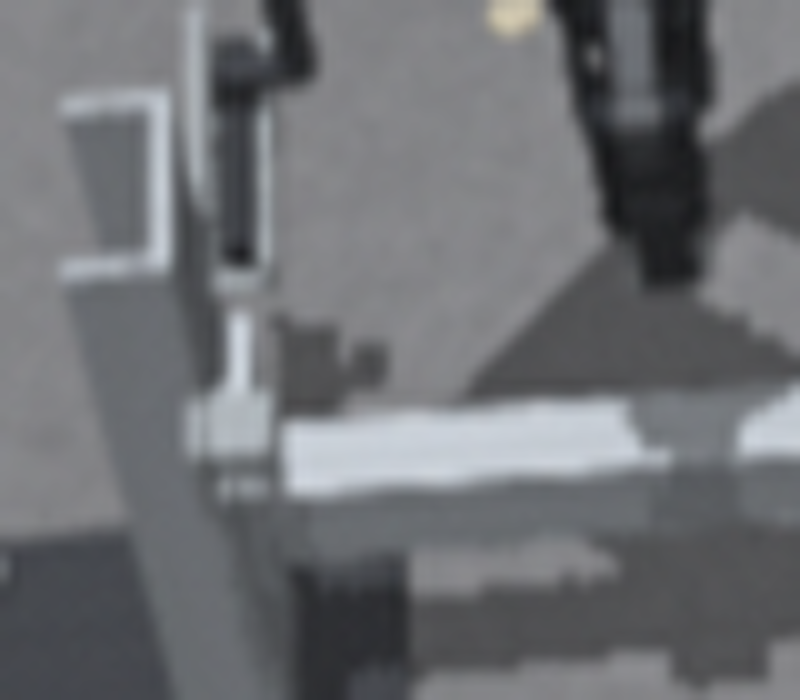

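View pics/t9.png

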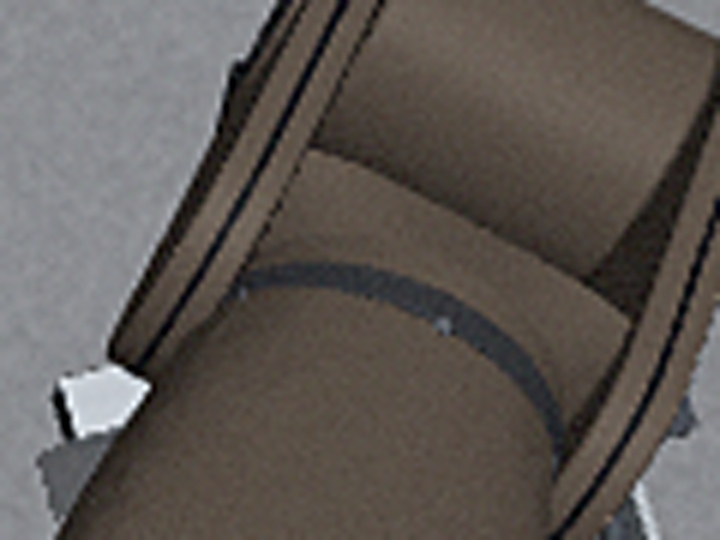

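Run:
```python
from ov import *
s=imaging.read_camera("scene"); cv2.imwrite("pics/full10.png",s[:,:,::-1])
crop(s,150,190,110,70,7,"pics/s10.png")
```

```text
(no output)
```

View pics/s10.png

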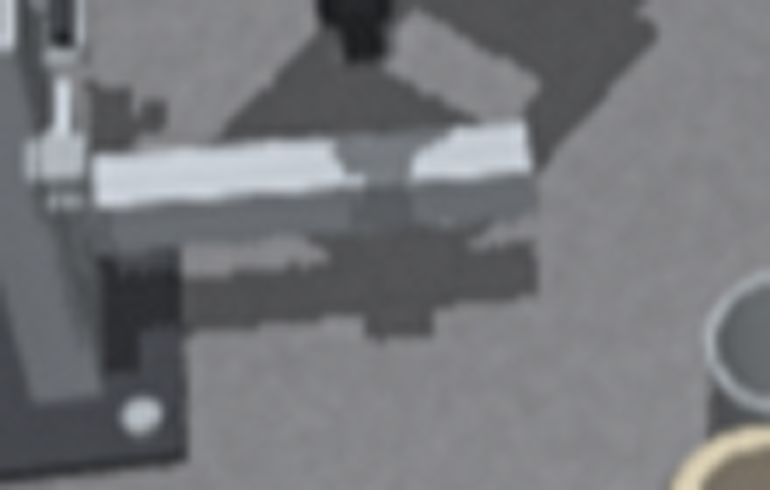

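Run:
```python
from fit import *
a=lambda p:px(150,190,7,p); b=lambda p:px(135,170,10,p)
P=np.array([[.005,.012,.03],[.005,-.012,.03],[.17,.012,.03],[.17,-.012,.03],[.17,-.012,0]])
uv=a([(95,158),(97,207),(526,123),(530,173),(533,214)])
def W(q,P):  # upright-frame dx, dy, z, pitch(sag +), yaw
    dx,dy,z,s,w=q; X=np.c_[P[:,0]*np.cos(s)+P[:,2]*np.sin(s)+dx,P[:,1]+dy,-P[:,0]*np.sin(s)+P[:,2]*np.cos(s)+z]
    X=X@np.array([[np.cos(w),np.sin(w),0],[-np.sin(w),np.cos(w),0],[0,0,1]]); return place([.5585,-.3027,1.8196],X)
for w in (0,1):
    f=lambda q:np.r_[(proj("scene",W(np.r_[q[:4],q[4]*w],P))-uv).ravel(),(q[1]-0)*200*1]
    r=least_squares(f,[0,0,.072,0,0]); print(np.round(r.x,4),np.round(r.fun,2))
```

```text
[0.001  0.0043 0.0646 0.0307 0.    ] [-1.03  0.08 -1.26  0.16  0.7  -0.26  0.87 -0.48  0.83  0.85  0.86]
[-1.000e-04  1.300e-03  6.780e-02  1.620e-01  1.134e-01] [-0.72  0.08  0.12  0.03 -0.07 -0.15  1.1  -0.64 -0.38  0.79  0.25]
```

```bash
python3 up.py .06 0 .125; python3 -m creep '[0,0,0,0,-0.6,-0.03,0.3,0,-1.2,-0.03,0.8,0,-1.8,-0.03,1.4,0,-2.28,-0.03,2.1,0,-2.28,-0.03,2.1,0,-2.28,-0.03,2.1,0,-2.28,-0.03,2.1,0,-2.28,-0.03,2.1,0]' 255 40; python3 up.py .06 0 .107
```

```text
upright-frame TCP [0.1173 0.0009 0.179 ] F [ 0.7  0.1 -0.5] 19.1167
[-2.297, 0.04, 2.156, 0.013]
time: 19.87
eef_pos: [0.5435, -0.2449, 0.1297]
tcp_rot: [0.613, 0.79, 0.0, 0.001]
contact_force: [0.4, 0.0, -0.1]
opening: 0.001
upright-frame TCP [0.0597 0.0002 0.1297] F [-0.1 -0.4 -0.1] 19.8667
[0.011, 0.009, 0.908, 0.02]
```

```bash
python3 -m creep '[0,0,0.3,0,0,0,0.6,0,0,0,0.9,0,0,0,1,0,0,0,1,0]'; python3 up.py; python3 -m creep '[0,0,0.1,0,0,0,0.2,0,0,0,0.2,0,0,0,0.2,0]'; python3 up.py
```

```text
time: 20.28
eef_pos: [0.5422, -0.2445, 0.102]
tcp_rot: [0.613, 0.79, -0.0, -0.001]
contact_force: [-0.4, -0.3, 0.8]
opening: 0.004
upright-frame TCP [0.0604 0.0014 0.102 ] F [-0.2  0.5  0.8] 20.2833
time: 20.62
eef_pos: [0.5435, -0.2453, 0.0995]
tcp_rot: [0.613, 0.79, 0.0, 0.0]
contact_force: [-0.9, 0.5, 3.8]
opening: 0.0
upright-frame TCP [0.0593 0.0004 0.0995] F [0.7 0.8 3.8] 20.6167
```

```bash
python3 -m creep '[0,0,0.1,0,0,0,0.2,0,0,0,0.2,0,0,0,0.2,0]'; python3 up.py; python3 -m creep '[0,0,0.15,0,0,0,0.25,0,0,0,0.25,0,0,0,0.25,0]'; python3 up.py
```

```text
time: 20.95
eef_pos: [0.5441, -0.2452, 0.0988]
tcp_rot: [0.613, 0.79, 0.0, 0.0]
contact_force: [-8.1, 6.1, 20.3]
opening: 0.004
upright-frame TCP [ 0.0593 -0.0002  0.0988] F [ 7.9  6.4 20.3] 20.95
time: 21.28
eef_pos: [0.5446, -0.2449, 0.098]
tcp_rot: [0.613, 0.79, 0.0, -0.001]
contact_force: [-17.8, 14.0, 44.7]
opening: -0.001
upright-frame TCP [ 0.0594 -0.0008  0.098 ] F [18.  13.8 44.7] 21.2833
```

```bash
python3 - <<'E'
from ov import *
O=np.array([.5585,-.3027]);Y=1.8196
ux=np.array([np.cos(Y),np.sin(Y)]); uy=np.array([-ux[1],ux[0]])
# scene lug top (s6 shows cut) use s_up: (213,30)/5
for n,uv,z in(("top",px(380,150,6,(324,432)),.201),("scene",px(120,160,5,(211,30)),.201)):
    d=ray(n,uv,z)[0][:2]-O; print(n,np.round([d@ux,d@uy],4))
E
python3 up.py .06 0 .26
```

```text
top [0.0404 0.085 ]
scene [0.0229 0.0801]
upright-frame TCP [ 0.0594 -0.0008  0.098 ] F [18.  13.8 44.7] 21.2833
[0.034, -0.034, -6.479, 0.021]
```

```bash
python3 -m creep '[0.03,-0.03,-1,0,0.03,-0.03,-2,0,0.03,-0.03,-3.3,0,0.03,-0.03,-4.6,0,0.03,-0.03,-5.8,0,0.03,-0.03,-6.6,0,0.03,-0.03,-6.6,0,0.03,-0.03,-6.6,0,0.03,-0.03,-6.6,0]' 120; python3 up.py .024 .081 .26
```

```text
time: 22.03
eef_pos: [0.5416, -0.2443, 0.2507]
tcp_rot: [0.613, 0.79, -0.0, -0.001]
contact_force: [-0.4, -0.1, 0.2]
opening: 0.531
upright-frame TCP [0.0608 0.002  0.2507] F [-0.   0.4  0.2] 22.0333
[-1.466, -3.162, -0.369, 0.013]
```

```bash
python3 -m creep '[-0.4,-0.8,-0.37,0,-0.8,-1.6,-0.37,0,-1.2,-2.4,-0.37,0,-1.47,-3.16,-0.37,0,-1.47,-3.16,-0.37,0,-1.47,-3.16,-0.37,0,-1.47,-3.16,-0.37,0,-1.47,-3.16,-0.37,0,-1.47,-3.16,-0.37,0]'; python3 up.py .024 .081 .178
python3 - <<'E'
from ov import *
s=imaging.read_camera("scene"); cv2.imwrite("pics/full11.png",s[:,:,::-1])
crop(s,120,130,100,80,8,"pics/s11.png")
E
```

```text
time: 22.78
eef_pos: [0.4752, -0.2991, 0.2611]
tcp_rot: [0.613, 0.79, 0.0, -0.0]
contact_force: [0.3, 0.1, -0.3]
opening: 0.527
upright-frame TCP [0.024  0.0798 0.2611] F [ 0.  -0.3 -0.3] 22.7833
[-0.001, -0.045, 3.323, 0.027]
```

View pics/s11.png

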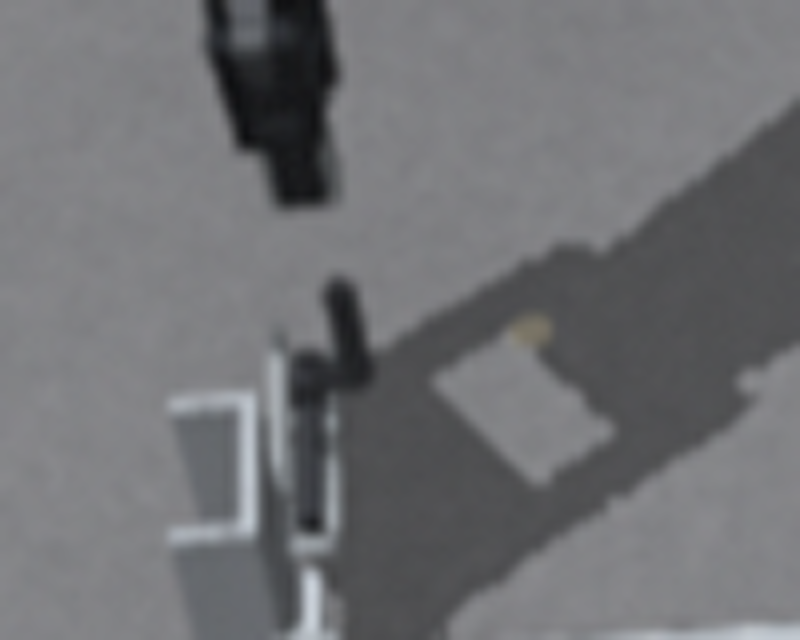

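```bash
python3 -m creep '[0,-0.04,0.6,0,0,-0.04,1.2,0,0,-0.04,1.8,0,0,-0.04,2.4,0,0,-0.04,3,0,0,-0.04,3.4,0,0,-0.04,3.4,0,0,-0.04,3.4,0,0,-0.04,3.4,0,0,-0.04,3.4,0]'; python3 up.py .024 .081 .178;python3 -m creep '[0,0,0,0,0,0,0,0,0,0,0,0,0,0,0,0,0,0,0,0,0,0,0,0]' 255 20;python3 up.py .024 .011 .178
python3 - <<'E'
from ov import *
s=imaging.read_camera("scene")
crop(s,120,130,100,80,8,"pics/s12.png")
E
```

```text
time: 23.67
eef_pos: [0.4745, -0.3005, 0.1781]
tcp_rot: [0.613, 0.79, -0.0, 0.001]
contact_force: [0.3, -0.7, -0.1]
opening: 0.532
upright-frame TCP [0.0228 0.0809 0.1781] F [-0.7 -0.1 -0.1] 23.6667
[0.049, -0.004, 0.004, 0.017]
time: 24.17
eef_pos: [0.4739, -0.3003, 0.1773]
tcp_rot: [0.613, 0.79, -0.0, 0.0]
contact_force: [-0.7, 0.1, 3.1]
opening: 0.118
upright-frame TCP [0.0232 0.0814 0.1773] F [0.3 0.7 3.1] 24.1667
[0.03, 2.815, -0.027, 0.014]
```

View pics/s12.png

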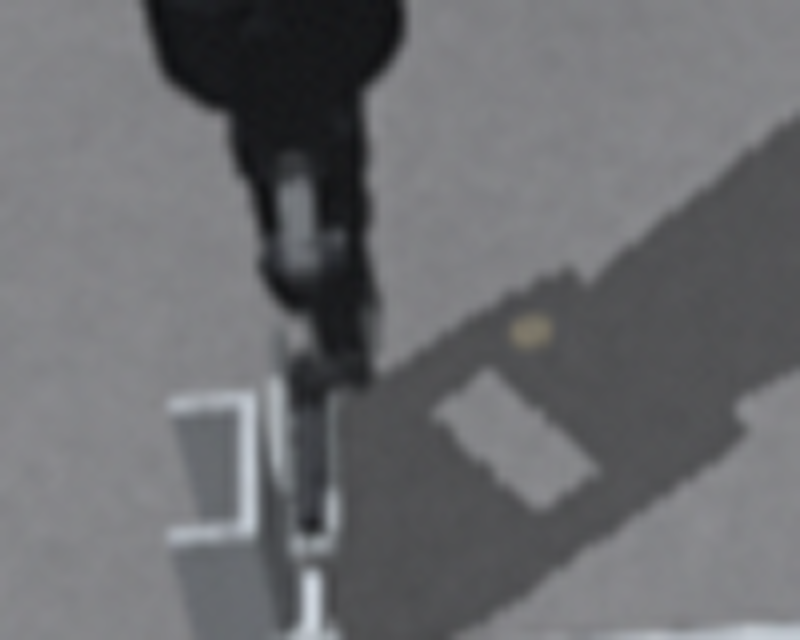

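```bash
python3 -m creep '[0,0.2,0,0,0,0.5,0,0,0,0.8,0,0,0,1.1,0,0,0,1.4,0,0,0,1.7,0,0,0,2,0,0,0,2.3,0,0,0,2.5,0,0,0,2.5,0,0,0,2.5,0,0,0,2.5,0,0]';python3 up.py .024 .012 .178;python3 -m creep '[0,0.1,0,0,0,0.2,0,0,0,0.2,0,0,0,0.2,0,0]';python3 up.py
```

```text
time: 25.22
eef_pos: [0.5357, -0.2844, 0.1773]
tcp_rot: [0.613, 0.79, 0.001, 0.001]
contact_force: [2.4, 0.1, 6.0]
opening: 0.116
upright-frame TCP [0.0234 0.0176 0.1773] F [-0.5 -2.3  6. ] 25.2167
[0.024, 0.225, -0.027, 0.016]
time: 25.55
eef_pos: [0.5392, -0.2835, 0.1772]
tcp_rot: [0.613, 0.79, -0.0, 0.0]
contact_force: [-0.2, 1.7, 6.9]
opening: 0.114
upright-frame TCP [0.0234 0.014  0.1772] F [ 1.7 -0.2  6.9] 25.55
```

```bash
for i in 1 2; do python3 -m creep '[0,0.05,0,0,0,0.1,0,0,0,0.1,0,0,0,0.1,0,0]';python3 up.py; done
```

```text
time: 25.88
eef_pos: [0.5398, -0.2833, 0.1773]
tcp_rot: [0.613, 0.79, -0.002, -0.002]
contact_force: [-6.0, -0.2, 8.9]
opening: 0.115
upright-frame TCP [0.0234 0.0134 0.1773] F [1.3 5.9 8.9] 25.8833
time: 26.22
eef_pos: [0.5399, -0.2833, 0.1772]
tcp_rot: [0.613, 0.79, -0.004, -0.004]
contact_force: [-13.7, -1.3, 11.6]
opening: 0.112
upright-frame TCP [0.0234 0.0132 0.1772] F [ 2.1 13.6 11.6] 26.2167
```

```bash
python3 -m creep '[0,-0.1,0,0,0,-0.1,0,0,0,-0.1,0,0,0,-0.1,0,0,0,-0.1,0,0]' 120; python3 up.py; python3 -m creep '[0,0,-0.6,0,0,0,-1.4,0,0,0,-2.4,0,0,0,-3.4,0,0,0,-4.2,0,0,0,-4.2,0,0,0,-4.2,0,0,0,-4.2,0]';python3 up.py .3 .1 .3
```

```text
time: 26.63
eef_pos: [0.5415, -0.2824, 0.1759]
tcp_rot: [0.613, 0.79, 0.0, -0.001]
contact_force: [-0.6, 0.1, 0.4]
opening: 0.525
upright-frame TCP [0.0239 0.0115 0.1759] F [0.2 0.6 0.4] 26.6333
time: 27.3
eef_pos: [0.5413, -0.2823, 0.2802]
tcp_rot: [0.613, 0.79, 0.0, -0.001]
contact_force: [0.1, -1.1, 0.2]
opening: 0.53
upright-frame TCP [0.024  0.0117 0.2802] F [-1.1  0.2  0.2] 27.3
[11.044, -3.518, -0.771, 0.016]
```

Move well away so both cameras see the upright.

```bash
python3 -m creep '[1.2,-0.4,-0.7,0,2.4,-0.8,-0.7,0,3.6,-1.2,-0.7,0,4.8,-1.6,-0.7,0,6,-2,-0.7,0,7.2,-2.4,-0.7,0,8.4,-2.8,-0.7,0,9.6,-3.2,-0.7,0,11,-3.5,-0.7,0,11,-3.5,-0.7,0,11,-3.5,-0.7,0,11,-3.5,-0.7,0]'
python3 - <<'E'
from ov import *
s=imaging.read_camera("scene");t=imaging.read_camera("top"); cv2.imwrite("pics/sF.png",s[:,:,::-1]);cv2.imwrite("pics/tF.png",t[:,:,::-1])
crop(s,130,150,80,70,8,"pics/a.png");crop(t,350,140,110,90,7,"pics/b.png")
E
```

```text
time: 28.3
eef_pos: [0.3885, -0.0379, 0.2979]
tcp_rot: [0.613, 0.79, -0.0, -0.001]
contact_force: [0.0, -0.0, -0.2]
opening: 0.527
```

View pics/a.png

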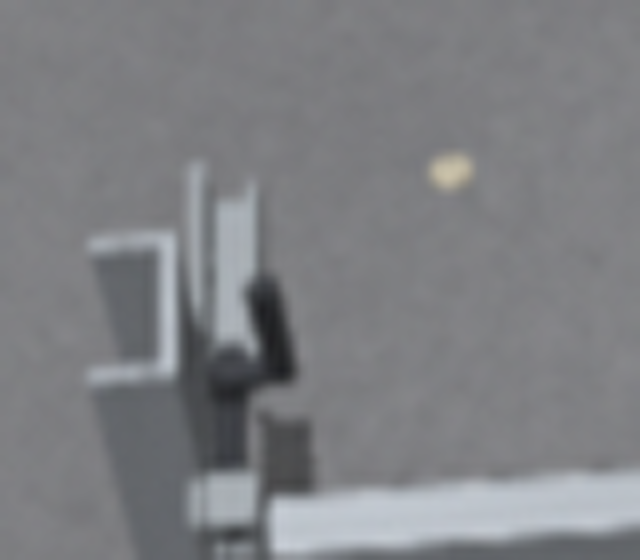

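View pics/b.png

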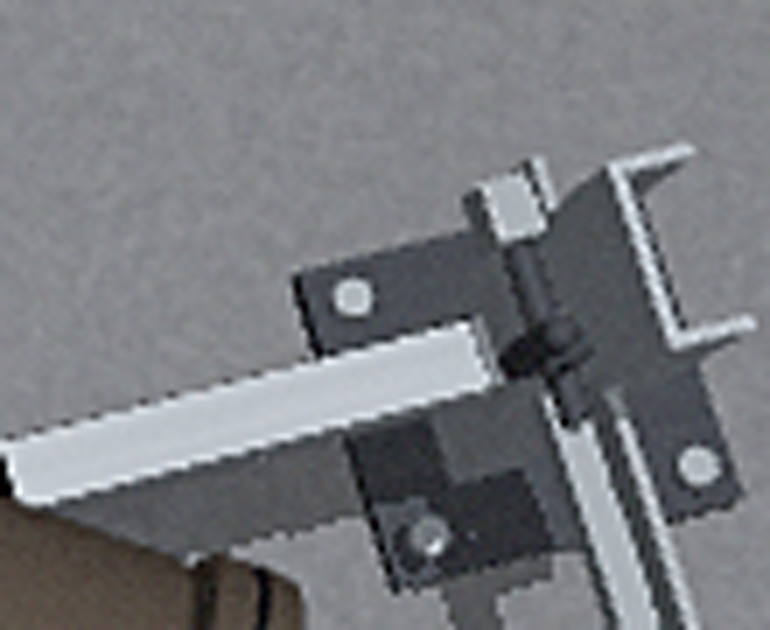

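View pics/sF.png

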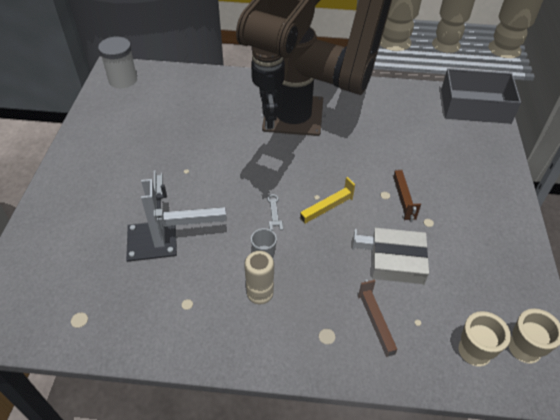

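Run:
```python
from ov import *
O=np.array([.5585,-.3027]);Y=1.8196
ux=np.array([np.cos(Y),np.sin(Y)]); uy=np.array([-ux[1],ux[0]])
d=ray("scene",px(130,150,8,(259,285)),.201)[0][:2]-O; print("lug",np.round([d@ux,d@uy],4))
s=cv2.imread("pics/sF.png")[:,:,::-1]; crop(s,150,190,110,70,7,"pics/c.png")
a=cv2.imread("pics/c.png")
b=cv2.imread("pics/b.png")
def tilt(bx,s):
    out=[]
    for P,E in bx:
        P=P.copy();x,z=P[:,0].copy(),P[:,2]-.05; P[:,0]=x*np.cos(s)+z*np.sin(s);P[:,2]=-x*np.sin(s)+z*np.cos(s)+.05; out.append((P,E))
    return out
q=[*(O+.0015*ux),Y]
draw(a,"scene",tilt(HG,.03),q,.072,150,190,7,(0,255,0)); draw(b,"top",tilt(HG,.03),q,.072,350,140,7,(0,255,0))
cv2.imwrite("pics/ca.png",a);cv2.imwrite("pics/cb.png",b)
```

```text
lug [0.0228 0.0121]
```

View pics/ca.png

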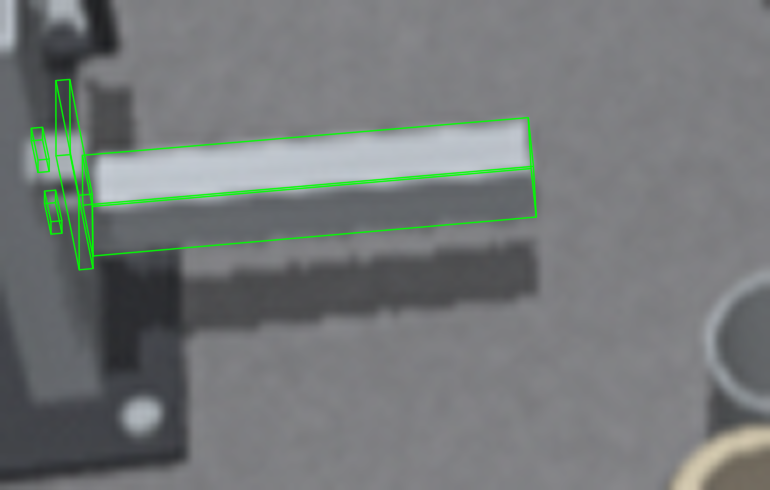

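View pics/cb.png

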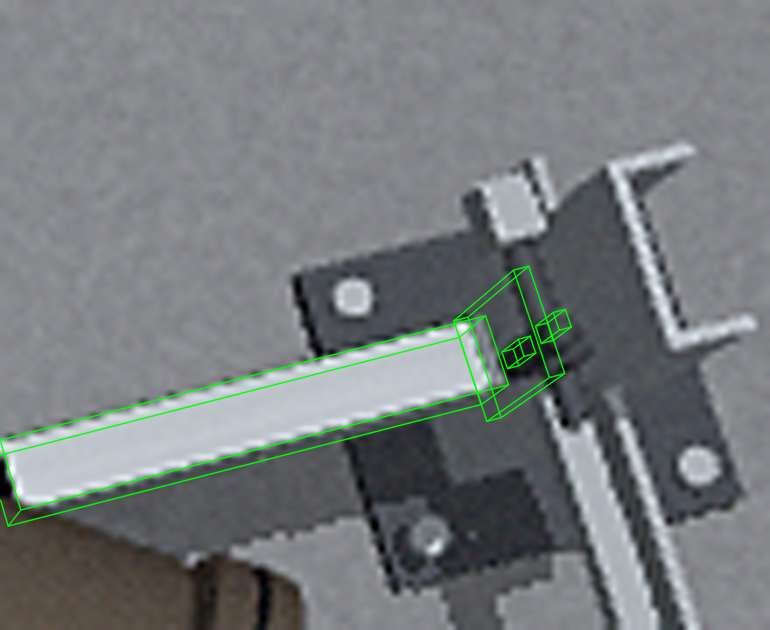

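```bash
python3 -c "
from plant import ctrl
print(ctrl.sign_off(), ctrl.get_state()['time'])"
```

```text
the job is handed in; nothing more can be done
the job is handed in; nothing more can be done
```

The hanger is mounted on the upright with the bolt home, and I handed the job in at about 28.5 s. I drew it out of the far bay, laid it on open bench and let go. I then re-gripped it about 120 mm along from the plate, nearer its free end. Both hook tabs went into the top two slots and I pushed it down. After letting go I also pressed on the tube near the plate, and it stopped hard. Last, I slid the bolt across to its stop.

**Hanger seating:** In both cameras the final pictures match a seated model: underside at z 72 mm, about 0.03 rad sag, back face about 1.5 mm out at hook height. A single-camera fit before the extra press gave z 65 to 68 mm. That is below the possible seat, so I judged it unreliable, and touching the tube agreed with 72 mm.

**Bolt:** While held, it stopped at lug y 13.4 to 14.0 mm as I kept pressing, against 14 mm when home. The final picture read 12.1 mm, which is within calibration error. The top view shows the rod crossing above the plate into the keeper.

**Forces:** The highest reading was about 50 N, through the closed fingertips during the extra press. That is well under the 120 N wrist limit.

**Other things:** The plain arm, mould, pot, wrench and the brown and yellow look-alikes looked unmoved in the last picture. The gripper was clear of everything at hand-in.

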